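Close the test box and bolt it fully home

ROBOT

A 6-joint arm with a two-finger parallel gripper is mounted at the origin on the work surface. World frame = base frame: x ahead of the robot, y to its left, z up, the work surface at z = 0. Lengths are in m, angles in degrees, forces in N, time in s.
With the tool pointing down it reaches from about 0.4 to 0.825 m from the base axis. Payload 7 kg.
Tool frame: the origin (TCP) lies midway between the tips of the shut fingers; the grasp point (between the pads) lies ctrl.tcp_to_grasp behind it (ctrl.tcp_to_grasp is the distance from the TCP to the grasp point, in m); y points along the fingers, z is the direction in which the jaws open and shut, and the axes are right-handed (so a half turn about y gives the same grasp; the last joint's range is limited). The gripper opens to 88 mm and grips with 3 to 60 N. Pads are 19 mm wide; open, the fingers measure 130 mm over their backs; the gripper's body (78 mm by 193 mm) begins 47 mm behind the grasp point.
Start: joints at [-56.889, 20.546, 0.682, 0, -70.136, -16.507], TCP at [0.193, -0.647, 0.227] pointing down, gripper open.
Joint ranges: [-176.03, 176.03], [-82.01, 121.73], [-58.28, 71.71], [-173.87, 95.51], [-174.79, -0.11], [-173.66, 173.66]. Speed limits (degrees/s): [136.94, 136.94, 172.46, 180, 180, 180].

INTERFACE

Orientations are given as [roll, pitch, yaw] about the fixed x, y, z axes, in that order (R = Rz(yaw) Ry(pitch) Rx(roll)).
In Python, from plant import ctrl, snapshot, silhouettes gives the robot as it stands.
- The arm moves only by the shell command python3 -m pendant 'ROWS'. ROWS is JSON, a list that holds one entry, the list of rows, each a list of 7 numbers: the shift along the tool's x, y, z in cm, then the turn, a rotation vector about the tool's x, y, z in degrees, then the opening, from 0 (shut) to 1 (fully open). In form: [[[x, y, z, rx, ry, rz, hand], ...]]. A call has 1 to 12 rows; each row shifts and turns the commanded pose from where the row before left it, along the tool's axes as they then stand; what a row does not reach is not made up. A row lasts 1/12 s, in which the tool goes at most 41.7 mm and 7.16 degrees, less where a joint would pass 70% of its speed; a pose out of reach is approached as far as the arm can. A call with a gripper value outside its range is refused whole. The fingers move at their own pace and stop on an object; the grip force is fixed at half the most. Time passes only in rows, so rows that do not move let the fingers close. It gives the time, the measured TCP pose, the force and the opening at its end, in the units of the state.
- ctrl.get_obs(): the state, without advancing time (a new reading comes with each control period).
- snapshot(name): name is "scene" or "top" or "wrist"; returns a dict with "image" (400x640x3 uint8, red, green, blue), "camera_matrix" (3x3 intrinsics, pixels), "dist_coeffs" ([k1, k2, p1, p2, k3] as OpenCV has them; the pictures are not rectified), "eye" and "orientation" of the camera in the world; the wrist camera has in their place "mount" (4x4, takes a point from camera to tool coordinates, whose origin is the TCP and whose axes are the tool frame's). Camera axes: x right, y down, z forward; pixel columns grow to the right and rows downward; lengths in m; the calibration is good to about 2 mm. A picture is of the moment at which its call begins: read the wrist's pose just before it. There is no depth.
- ctrl.close_job(): hands the job in, once; it reports no verdict.
Trained networks look in a picture, given as the dict that the camera call returned (one of the last four; its "shot" number tells which), for a name from the list of things; names that differ only in an ending like _2 or _b are one class to them, and where a whole thing is asked for, a point or a joint stands for the part that bears it (a point fixed in the world has none). Each returns a list of dicts, best first, with "confidence" (0 to 1); they miss things now and then, are a little off and sometimes report something else, mostly with a low value. They report only what shows in the picture. A call takes as long as a camera call.
- silhouettes(picture, thing): "mask" (400x640 bool, what is visible of it) and "bbox" ([left, top, width, height] in pixels, round what is visible of it).
The state is a dict: "clock": time; "joint_pos": joint angles; "qvel": joint speeds; "tau": joint torques, N m; "tool_pos": TCP position; "orientation": TCP orientation; "force": force on the tool from outside, world axes, zero at the start; "moment": the same for the moment, N m; "opening": finger opening in m.
Only numpy, scipy, OpenCV 4.12 (cv2) and the standard library are available. Lean on these libraries where they do the work, as an engineer would, in place of code of your own. Each camera call takes 0.05 s, during which the arm holds its last target.

TASK

Close the clear cover of the grey test box, then push the red-handled bolt across, through the cover's staple, until its tip is fully home in the yellow keeper: pressed firmly onto the sprung stop hidden inside, but not rammed. Let go, leaving the bolt resting against the stop, the cover shut and everything else on the desk where it was.

Things in the scene. Friction and masses are not known exactly. Their poses are not given: they have to be found in the camera images.
- fixture: grey test box, fixed to the desk. Origin on the desk surface below the bolt's line; x to the hinge side (away from the robot at yaw 0), y along the bolt to the keeper, z up. Base plate 12 mm thick, x -45 to 255, y -170 to 170 mm. Behind the bolt an open tray, walls x 32 to 225, y -110 to 110 mm, top at z 64 mm, under the cover.
- cover (a joint): angle of the clear cover's hinge (rad): 0 closed flat on the tray, positive open with its green front edge swung up and away from the robot. The hinge is stiff: the cover stays where it is left, and about 1 to 3 N on its front edge closes it; at 0 it lies on a hard stop.
- cover_hinge (a point): middle of the hinge line, at fixture x 225, y 0, z 66 mm; the hinge line runs along fixture y
- cover_edge (a point): middle of the outer face of the cover's green front bar (14 mm deep, 220 mm long), 191 mm from the hinge line and 8 mm outward of it; closed, at fixture x 34, z 74 mm. A steel staple at fixture y 30 to 40 mm sticks out of this edge; closed, it stands round the bolt's line, top at z 49 mm, between bolt and keeper.
- bolt_travel (a joint): travel of the sliding bolt (m), 0 drawn back, growing along fixture +y. From 0.035 the tip is in the keeper's mouth; it meets the hidden sprung stop somewhere between 0.048 and 0.080, different each time. Sliding friction is about 4 N plus 0.7 N for each 10 mm/s; it stays where it is left.
- bolt_handle (a point): upright red handle fixed on the bolt, 14 mm thick (18 mm above z 98 mm), round; its sides are free from z 45 to 118 mm above the desk. This point is on its axis, at z 95 mm; at bolt travel 0 it is at fixture x 0, y -100 mm. Low guide rails beside the bolt reach z 44 mm; the closed cover begins at fixture x 27 mm and is 74 mm high.
- bolt: the sliding bolt: steel rod 12 mm thick, axis at z 32 mm over fixture x 0. Origin: the fixture's origin, carried along with the travel. When let go after being pressed home it slides back a mm or two by itself and stays lightly pressed against the stop.
- bolt_tip (a point): centre of the rod's free end; at bolt travel 0 at fixture y 15 mm
- keeper: yellow block, 34 x 75 x 38 mm; origin at the centre of its 17 mm mouth (fixture x 0, y 50, z 32 mm), bore along fixture +y. In the bore, unseen, is a sprung stop 13 to 45 mm deep (set anew each time, not measured), 5 N per mm. Fully home: pressed onto the stop with at least 5 N (about 9 N on the handle). Over 18 N on the stop (22 N on the handle) damages it.
- mug: blue mug, 80 mm wide, 90 mm tall, origin under its centre; to be left alone
- driver: orange-handled screwdriver lying on the desk, origin under it; to be left alone
- spare_board: spare green circuit board on four brass legs, 85 x 60 x 28 mm, origin under its centre; to be left alone
- handset: black flat handset, 150 x 70 x 9 mm, origin under its centre; to be left alone
- dome: black dome housing, 72 mm wide, 58 mm tall, origin under its centre; to be left alone
- standoff: loose brass standoff, 16 mm wide, 28 mm tall, standing on the box's base plate beside the tray; origin under its centre; to be left alone
- sensor: white round sensor under test, 60 mm wide, 37 mm tall, loose in the tray under the cover, does not reach the cover; origin under its centre; to be left alone

How it is judged:
By the outcome, as a careful person would: the job done as asked, in the order asked, and still so for the second after the job is handed in, with the robot touching nothing.
It also fails if it takes over 56 s, if anything falls off the work surface, if the arm or the gripper's body presses on something with over 40 N, if the wrist force passes 120 N, or if a joint passes its speed limit or range.

## Working session

There is one attempt and no reset: what is moved stays moved. The work goes in short steps, Python scripts to look and compute and a shell command to move; the robot and the scene stay as the last step left them, time stands still between calls to the robot, and variables do not carry over. Pictures are saved under pics/ and viewed, and the job is handed in when it is done.

```bash
ls; mkdir -p pics
python3 - <<'E'
from plant import ctrl, snapshot, silhouettes
import cv2, pickle
o=ctrl.get_obs(); print(o, ctrl.tcp_to_grasp)
d={}
for n in ["scene","top","wrist"]:
    s=snapshot(n); d[n]=s
    cv2.imwrite(f"pics/a_{n}.png", s["image"][:,:,::-1])
    print({k:v for k,v in s.items() if k!="image"})
pickle.dump(d,open("a.pkl","wb"))
E
```

```text
pics
{'clock': 0.0, 'joint_pos': array([-5.68888089e+01,  2.05915165e+01,  6.32367112e-01, -1.93243752e-02,
       -7.01342731e+01, -1.65062653e+01]), 'qvel': array([ 0.00951455,  0.00803708, -0.02499894, -0.05676735,  0.03050693,
        0.10613726]), 'tau': array([ 3.62684923e-04, -5.82724857e+01,  2.93056870e+01,  6.99741483e+00,
        6.79255289e-03, -1.20662326e-04]), 'tool_pos': array([ 0.19271669, -0.64639236,  0.22561357]), 'orientation': array([-8.99052659e+01,  9.12836742e-03,  1.65983518e+01]), 'force': array([ 0.1133868 , -0.18989407,  0.59696417]), 'moment': array([-0.01073498, -0.04503205,  0.03409984]), 'opening': 0.0873745035480319} 0.0188
{'camera_matrix': array([[487.12380685,   0.        , 319.41654775],
       [  0.        , 487.12380685, 199.74470866],
       [  0.        ,   0.        ,   1.        ]]), 'dist_coeffs': array([-0.0583505,  0.       ,  0.       ,  0.       ,  0.       ]), 'eye': array([ 0.48939391, -0.98327452,  1.10963823]), 'orientation': array([-135.07314465,    1.17326162,   -2.63462882]), 'shot': 1}
{'camera_matrix': array([[422.97929786,   
[... 270 characters left out ...]
ientation': array([-169.58884123,    1.13979252,  -91.01559443]), 'shot': 2}
{'camera_matrix': array([[320.66466443,   0.        , 319.53883731],
       [  0.        , 320.66466443, 203.05373233],
       [  0.        ,   0.        ,   1.        ]]), 'dist_coeffs': array([-0.01006465,  0.        ,  0.        ,  0.        ,  0.        ]), 'mount': array([[ 2.97364967e-04,  9.67591056e-01,  2.52522197e-01,
        -6.75419567e-02],
       [ 5.64182649e-04, -2.52522331e-01,  9.67590902e-01,
        -1.58249165e-01],
       [ 9.99999797e-01, -1.45258994e-04, -6.20989379e-04,
        -2.55190578e-05],
       [ 0.00000000e+00,  0.00000000e+00,  0.00000000e+00,
         1.00000000e+00]]), 'shot': 3}
```

View pics/a_scene.png

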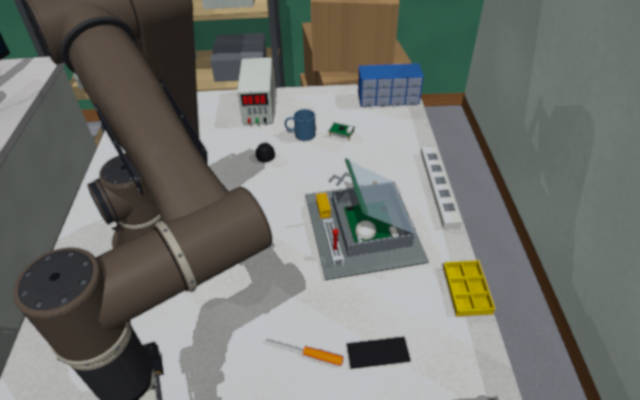

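View pics/a_top.png

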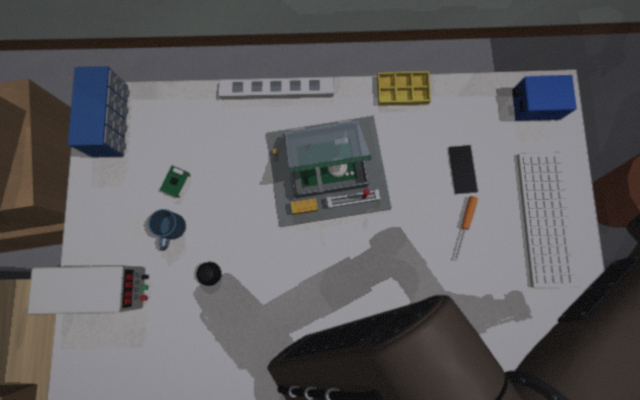

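Run:
```python
from plant import ctrl, snapshot, silhouettes
import pickle
d=pickle.load(open("a.pkl","rb"))
m={}
for n in ["scene","top"]:
    for t in ["fixture","cover","bolt_handle","bolt","keeper","mug","standoff","sensor","dome","handset","driver","spare_board"]:
        r=silhouettes(d[n],t)
        m[n,t]=r
        print(n,t,[(round(q["confidence"],2),q["bbox"],int(q["mask"].sum())) for q in r])
pickle.dump(m,open("m.pkl","wb"))
```

```text
scene fixture [(0.77, [304.7, 161.0, 124.0, 116.0], 8909)]
scene cover [(0.63, [327.1, 157.7, 88.1, 73.4], 2407)]
scene bolt_handle [(0.62, [327.8, 224.2, 10.1, 32.8], 242)]
scene bolt [(0.71, [326.0, 223.0, 10.5, 33.4], 201), (0.49, [328.6, 122.9, 26.0, 14.1], 269)]
scene keeper [(0.55, [268.9, 341.1, 75.0, 23.8], 470), (0.54, [317.3, 190.2, 13.0, 30.7], 315), (0.21, [293.2, 111.2, 23.0, 29.4], 622)]
scene mug [(0.71, [294.3, 108.3, 24.1, 32.7], 611)]
scene standoff [(0.7, [274.3, 343.7, 70.4, 24.1], 509), (0.5, [332.1, 226.2, 5.5, 29.3], 140), (0.44, [355.1, 220.3, 22.3, 18.2], 281), (0.36, [316.7, 193.7, 12.2, 24.5], 244)]
scene sensor [(0.79, [354.4, 217.8, 23.6, 20.8], 295)]
scene dome [(0.56, [253.0, 139.4, 23.6, 22.5], 356)]
scene handset [(0.56, [344.5, 334.8, 68.7, 33.4], 1601), (0.37, [325.6, 219.2, 17.5, 46.1], 228), (0.18, [330.3, 119.8, 24.9, 19.4], 292)]
scene driver [(0.71, [265.9, 341.1, 79.3, 25.0], 529)]
scene spare_board [(0.64, [329.9, 120.7, 25.3, 16.0], 204)]
top fixture [(0.6, [267.1, 117.0, 123.6, 110.4], 10024), (0.17, [283.1, 121.1, 91.1, 69.0], 3390)]
top cover [(0.69, [283.4, 120.7, 88.9, 72.0], 3301)]
top bolt_handle [(0.77, [323.5, 188.6, 52.0, 12.2], 231)]
top bolt [(0.7, [333.4, 187.4, 40.8, 19.3], 168)]
top keeper [(0.66, [290.1, 200.0, 27.1, 15.1], 329), (0.34, [331.5, 186.7, 42.2, 18.0], 191)]
top mug [(0.88, [148.8, 208.8, 36.1, 43.1], 975), (0.31, [448.2, 141.9, 27.6, 50.3], 1139)]
top standoff [(0.42, [329.2, 187.7, 43.7, 14.7], 218)]
top sensor [(0.64, [328.5, 164.5, 17.7, 14.2], 179), (0.6, [333.9, 190.8, 44.5, 15.5], 251)]
top dome [(0.81, [197.7, 261.2, 22.2, 26.2], 442)]
top handset [(0.73, [448.2, 142.4, 28.7, 51.2], 1108)]
top driver [(0.55, [457.5, 192.1, 18.3, 65.3], 338)]
top spare_board [(0.8, [159.9, 166.6, 32.1, 32.9], 528)]
```

Run:
```python
import cv2,pickle
d=pickle.load(open("a.pkl","rb"))
a=d["top"]["image"][105:235,255:400,::-1]; cv2.imwrite("pics/b_top.png",cv2.resize(a,None,fx=5,fy=4.6,interpolation=cv2.INTER_CUBIC) if 0 else cv2.resize(a,None,fx=4.5,fy=4.5,interpolation=cv2.INTER_CUBIC))
a=d["scene"]["image"][150:282,295:435,::-1]; cv2.imwrite("pics/b_scene.png",cv2.resize(a,None,fx=4.5,fy=4.5,interpolation=cv2.INTER_CUBIC))
```

```text
(no output)
```

View pics/b_top.png

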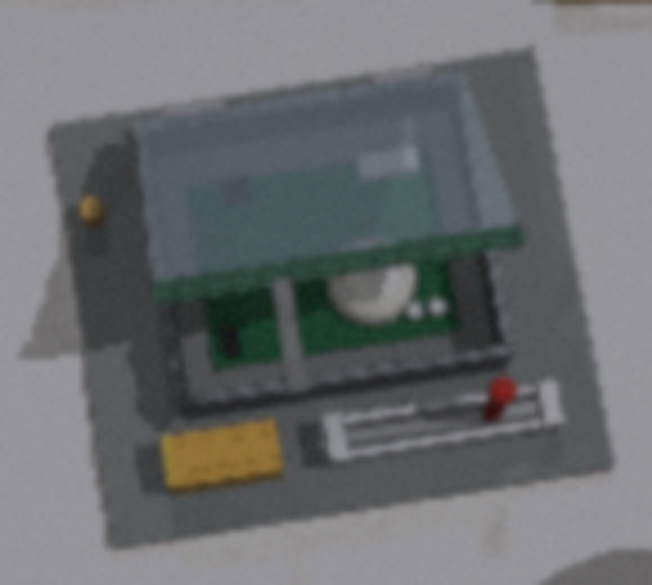

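View pics/b_scene.png

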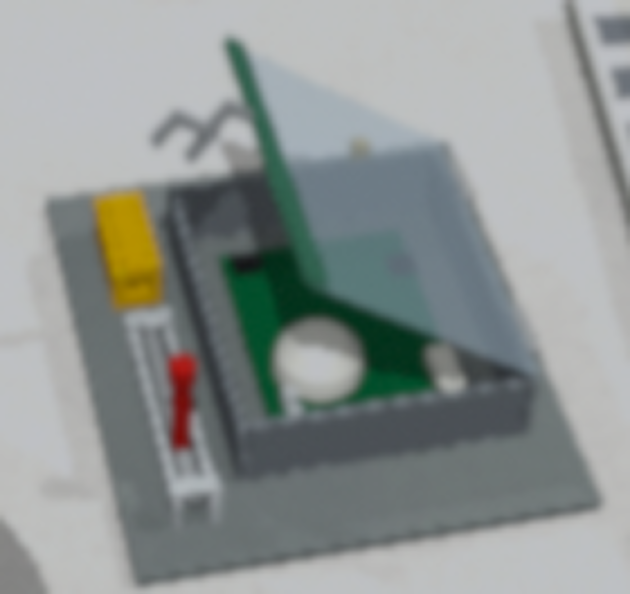

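```bash
cat > h.py <<'E'
import numpy as np, cv2, pickle
from scipy.spatial.transform import Rotation as R
from scipy.optimize import least_squares
def rot(o): return R.from_euler('xyz',o,degrees=True).as_matrix()
def proj(s,P,Rc=None,t=None):
    if Rc is None: Rc=rot(s["orientation"]); t=np.array(s["eye"])
    pc=(np.atleast_2d(P)-t)@Rc
    return cv2.projectPoints(pc.reshape(-1,1,3),np.zeros(3),np.zeros(3),s["camera_matrix"],s["dist_coeffs"])[0].reshape(-1,2)
def fix2w(p,P):
    x,y,yaw=p[:3]; c,s_=np.cos(yaw),np.sin(yaw)
    P=np.atleast_2d(P)/1000.
    return np.c_[x+c*P[:,0]-s_*P[:,1], y+s_*P[:,0]+c*P[:,1], P[:,2]]
def cov(th,y,u=191,w=8): # bar face pt: u from hinge, w outward
    return [225-u*np.cos(th)+w*np.sin(th), y, 66+u*np.sin(th)+w*np.cos(th)]
E
cat > fit.py <<'E'
from h import *
d=pickle.load(open("a.pkl","rb"))
def px(v,off): return [(a+.5)/4.5-.5+o for a,o in zip(v,off)]
T=lambda v:px(v,(255,105)); S=lambda v:px(v,(295,150))
plate=[("top",T((50,130)),(255,170,12)),("top",T((533,48)),(255,-170,12)),("top",T((612,468)),(-45,-170,12)),("top",T((110,548)),(-45,170,12)),
("scene",S((48,200)),(-45,170,12)),("scene",S((137,583)),(-45,-170,12)),("scene",S((602,505)),(255,-170,12))]
def items(p):
    L=list(plate)
    L+=[("top",T((155,292)),cov(p[3],110,191,2)),("top",T((522,238)),cov(p[3],-110,191,2)),
        ("scene",S((235,42)),cov(p[3],110,191,2)),("scene",S((313,287)),cov(p[3],-110,191,2))]
    L+=[("top",T((502,388)),(0,-100+p[4],112)),("scene",S((182,365)),(0,-100+p[4],108))]
    return L
def res(p):
    return np.concatenate([proj(d[n],fix2w(p,P))[0]-np.array(u) for n,u,P in items(p)])
r=least_squares(res,[0.6,0.0,0,0.8,0])
print(r.x[:2],np.degrees(r.x[2:4]),r.x[4]); print(r.fun.reshape(-1,2).round(1))
p=r.x; pickle.dump(p,open("p.pkl","wb"))
for n,P in dict(handle=(0,-100,95),edge=cov(p[3],0),edgeclosed=cov(0,0),keeper=(0,50,32)).items(): print(n,fix2w(p,P).round(4))
E
python3 fit.py
```

```text
[ 0.539015   -0.02041277] [ 7.86006156 38.15083006] 9.766348772346324
[[ 0.  -1.4]
 [ 0.2  0. ]
 [ 0.6  0.3]
 [ 0.1  0.1]
 [-0.6 -0.2]
 [-0.4 -0.4]
 [ 0.7 -0.5]
 [-0.6  0.6]
 [ 0.  -0.3]
 [-0.4  0.6]
 [ 1.  -0.1]
 [-0.6  0.9]
 [-0.1  1. ]]
handle [[ 0.5527 -0.1195  0.095 ]]
edge [[ 0.618  -0.0095  0.1903]]
edgeclosed [[ 0.5727 -0.0158  0.074 ]]
keeper [[0.5322 0.0291 0.032 ]]
```

```bash
python3 -m pendant '[[[1.5,-0.3,1.2,0,0,0,0],[2.7,-0.5,2.1,0,0,0,0],[2.7,-0.5,2.1,0,0,0,0],[2.7,-0.5,2.1,0,0,0,0],[2.7,-0.5,2.1,0,0,0,0],[2.7,-0.5,2.1,0,0,0,0],[2.7,-0.5,2.1,0,0,0,0],[2.7,-0.5,2.1,0,0,0,0],[2.7,-0.5,2.1,0,0,0,0],[2.7,-0.5,2.1,0,0,0,0],[2.7,0,2.1,0,0,0,0],[2.7,0,2.1,0,0,0,0]]]'
python3 - <<'E'
from h import *
from plant import ctrl
p=pickle.load(open("p.pkl","rb"));o=ctrl.get_obs();print(o)
t=fix2w(p,(95,-10,240))[0]
print(rot(o["orientation"]).T@(t-o["tool_pos"])*100, 90-0+np.degrees(p[2]))
E
```

```text
clock: 2.35
tool_pos: [0.4233, -0.3234, 0.2753]
orientation: [-90.1, -0.1, 16.6]
force: [1.3, -0.1, 0.0]
opening: 0.0134
{'clock': 2.35, 'joint_pos': array([-1.62715273e+01,  5.32593350e+00, -1.28298028e+01,  5.30362144e-03,
       -7.17585838e+01, -5.71227416e+01]), 'qvel': array([ 4.50492247e+01, -1.94935611e+00, -3.02100983e+00, -4.30002515e-02,
        5.58209372e-01, -4.46461171e+01]), 'tau': array([ -5.22572502, -38.65338206,  29.53298271,   7.04701021,
        -0.19111109,   1.28515754]), 'tool_pos': array([ 0.42327646, -0.32338421,  0.27532087]), 'orientation': array([-9.00507430e+01, -6.92212773e-02,  1.66074182e+01]), 'force': array([ 1.34808097, -0.13758667,  0.02670636]), 'moment': array([-0.05937577, -0.06469186,  0.00834421]), 'opening': 0.013407225392425995}
[28.98349248  3.54647583 23.2954069 ] 97.86006156268513
```

```bash
python3 -m pendant '[[[2.8,0,2.2,0,0,0,0],[2.8,0,2.2,0,0,0,0],[2.8,0,2.2,0,0,0,0],[2.8,0,2.2,0,0,0,0],[2.8,0,2.2,0,0,0,0],[2.8,0,2.2,0,0,0,0],[2.8,0,2.2,0,0,0,0],[2.8,0,2.2,0,0,0,0],[2.8,0,2.2,0,0,0,0],[2.4,0,2.0,0,0,0,0],[1.2,0,1.2,0,4.3,0,0],[0,0,0,0,4.4,0,0]]]'
cat > st.py <<'E'
from h import *
from plant import ctrl
p=pickle.load(open("p.pkl","rb"));o=ctrl.get_obs()
c,s=np.cos(p[2]),np.sin(p[2]); v=np.array(o["tool_pos"])-[p[0],p[1],0]
F=lambda v:np.array([c*v[0]+s*v[1],-s*v[0]+c*v[1],v[2]])
print("t",o["clock"],"fixture mm",(F(v)*1000).round(1),"ori",o["orientation"].round(2),"F fix",F(o["force"]).round(1),"open",round(o["opening"],4))
E
python3 st.py
```

```text
clock: 3.35
tool_pos: [0.6342, -0.019, 0.2736]
orientation: [-90.0, 0.0, 7.9]
force: [-0.6, -0.9, -0.1]
opening: 0.0003
t 3.35 fixture mm [ 94.5 -11.6 273.6] ori [-8.999e+01  4.000e-02  7.880e+00] F fix [-0.7 -0.8 -0.1] open 0.0003
```

```bash
cat > snap.py <<'E'
import sys,cv2,pickle
from plant import ctrl, snapshot
d={}
for n in sys.argv[2:]:
    o=ctrl.get_obs(); s=snapshot(n); s["obs"]=o; d[n]=s
    cv2.imwrite(f"pics/{sys.argv[1]}_{n}.png", s["image"][:,:,::-1])
pickle.dump(d,open(f"{sys.argv[1]}.pkl","wb"))
E
python3 snap.py c wrist scene
```

```text
(no output)
```

View pics/c_wrist.png

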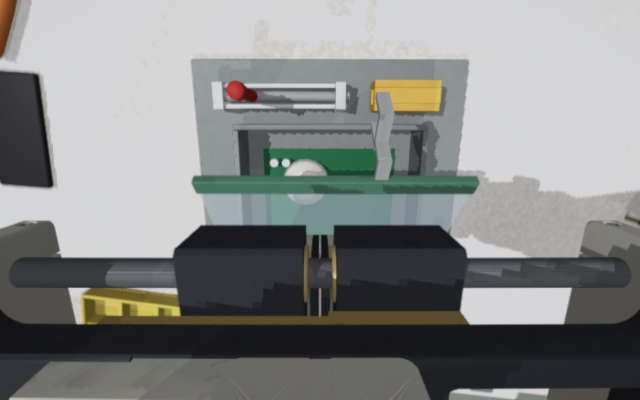

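View pics/c_scene.png

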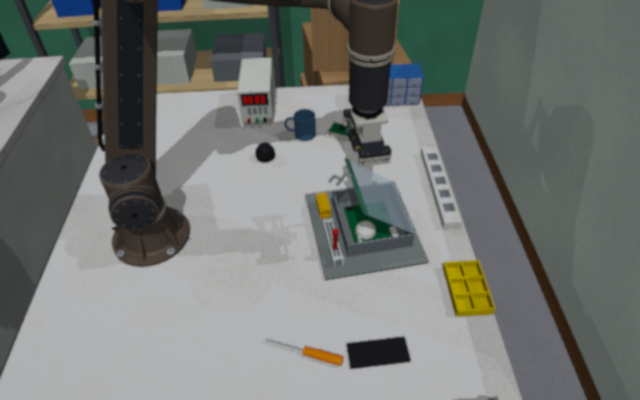

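Run:
```python
from h import *
d=pickle.load(open("c.pkl","rb"))["wrist"]; p=pickle.load(open("p.pkl","rb"))
o=d["obs"]; T=np.eye(4);T[:3,:3]=rot(o["orientation"]);T[:3,3]=o["tool_pos"]; T=T@d["mount"]
th=p[3]
def pr(p,P): return proj(d,fix2w(p,P),T[:3,:3],T[:3,3])
L=[(-45,-170,12),(-45,170,12),cov(th,-110,198),cov(th,110,198),cov(th,-110,184),cov(th,110,184),(0,-100,118),(0,-90,118),(0,50,51),(0,125,51)]
print(pr(p,np.array(L)).round(1))
```

```text
[[189.4  58.6]
 [469.1  58.7]
 [189.3 184.3]
 [480.8 184.3]
 [195.  195.9]
 [473.7 195.9]
 [224.5  89.6]
 [235.2  89.6]
 [374.2  94.9]
 [440.5  95. ]]
```

```bash
python3 -m pendant '[[[0,2.4,0,0,0,0,0],[0,2.8,0,0,0,0,0],[0,2.0,0,0,0,0,0],[-0.1,0.7,0,0,0,0,0],[-0.2,0.7,0,0,0,0,0],[-0.5,0.7,0,0,0,0,0],[-0.5,0.7,0,0,0,0,0],[-0.5,0.7,0,0,0,0,0],[-0.5,0.9,0,0,0,0,0],[-0.5,1.0,0,0,0,0,0],[-0.5,1.0,0,0,0,0,0],[0,0,0,0,0,0,0]]]'; python3 st.py; python3 snap.py d wrist
```

```text
clock: 4.45
tool_pos: [0.5974, -0.0268, 0.136]
orientation: [-90.0, 0.2, 7.9]
force: [-0.6, -1.1, -0.9]
opening: 0.0004
t 4.45 fixture mm [ 57.  -14.3 136. ] ori [-89.97   0.22   7.87] F fix [-0.8 -1.  -0.9] open 0.0004
```

View pics/d_wrist.png

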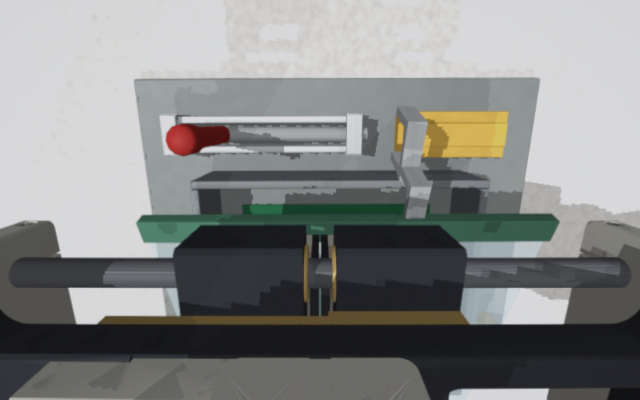

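```bash
python3 -m pendant '[[[-0.2,0.8,0,0,0,0,0],[-0.2,0.9,0,0,0,0,0],[-0.2,0.9,0,0,0,0,0],[-0.2,0.9,0,0,0,0,0],[-0.1,0.8,0,0,0,0,0],[0,0.7,0,0,0,0,0],[0,0.4,0,0,0,0,0],[0,0.2,0,0,0,0,0],[0,0.2,0,0,0,0,0],[0,0,0,0,0,0,0]]]'; python3 st.py; python3 snap.py e wrist
```

```text
clock: 5.33
tool_pos: [0.5911, -0.0279, 0.0803]
orientation: [-90.0, 0.0, 7.9]
force: [-0.2, -0.6, 0.3]
opening: 0.0002
t 5.3333 fixture mm [ 50.6 -14.5  80.3] ori [-9.00e+01  1.00e-02  7.91e+00] F fix [-0.2 -0.6  0.3] open 0.0002
```

View pics/e_wrist.png

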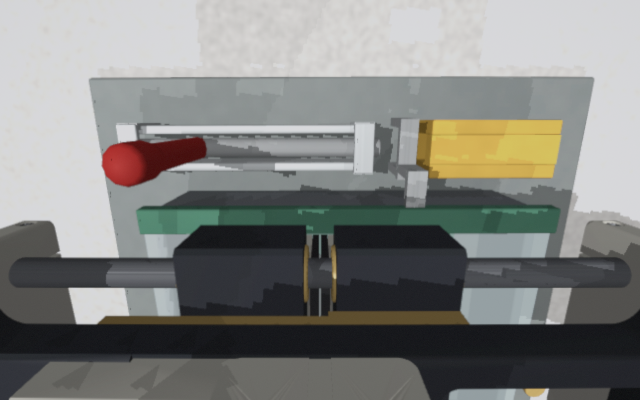

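```bash
python3 -m pendant '[[[0,0.15,0,0,0,0,0],[0,0.15,0,0,0,0,0],[0,0.1,0,0,0,0,0],[0,0.1,0,0,0,0,0],[0,0,0,0,0,0,0]]]'; python3 st.py
```

```text
clock: 5.8
tool_pos: [0.5913, -0.0278, 0.0756]
orientation: [-90.0, -0.0, 7.9]
force: [1.3, 0.3, -0.6]
opening: 0.0005
t 5.8 fixture mm [ 50.8 -14.5  75.6] ori [-9.00e+01 -3.00e-02  7.91e+00] F fix [ 1.4  0.2 -0.6] open 0.0005
```

```bash
python3 -m pendant '[[[0,0.1,0,0,0,0,0],[0,0.1,0,0,0,0,0],[0,0,0,0,0,0,0]]]'; python3 st.py;  python3 -m pendant '[[[0,0.1,0,0,0,0,0],[0,0,0,0,0,0,0]]]'; python3 st.py
```

```text
clock: 6.05
tool_pos: [0.5912, -0.0278, 0.0735]
orientation: [-90.0, -0.0, 7.9]
force: [1.5, -0.4, -0.1]
opening: 0.0004
t 6.05 fixture mm [ 50.7 -14.5  73.5] ori [-9.00e+01 -1.00e-02  7.91e+00] F fix [ 1.4 -0.6 -0.1] open 0.0004
clock: 6.22
tool_pos: [0.5912, -0.0278, 0.0724]
orientation: [-90.0, -0.0, 7.9]
force: [0.8, 0.4, 0.9]
opening: 0.0003
t 6.2167 fixture mm [ 50.7 -14.5  72.4] ori [-9.00e+01 -1.00e-02  7.91e+00] F fix [0.8 0.3 0.9] open 0.0003
```

```bash
python3 -m pendant '[[[0,0.1,0,0,0,0,0],[0,0.1,0,0,0,0,0],[0,0,0,0,0,0,0]]]'; python3 st.py;  python3 -m pendant '[[[0,0.1,0,0,0,0,0],[0,0,0,0,0,0,0]]]'; python3 st.py
```

```text
clock: 6.47
tool_pos: [0.5918, -0.0278, 0.0708]
orientation: [-90.0, -0.1, 7.9]
force: [2.0, -0.7, 3.0]
opening: 0.0003
t 6.4667 fixture mm [ 51.3 -14.5  70.8] ori [-9.001e+01 -8.000e-02  7.920e+00] F fix [ 1.9 -0.9  3. ] open 0.0003
clock: 6.63
tool_pos: [0.5919, -0.0278, 0.0703]
orientation: [-90.0, -0.1, 7.9]
force: [0.9, -0.3, 6.7]
opening: 0.0008
t 6.6333 fixture mm [ 51.4 -14.5  70.3] ori [-9.001e+01 -9.000e-02  7.930e+00] F fix [ 0.9 -0.5  6.7] open 0.0008
```

```bash
python3 -m pendant '[[[0,-0.5,0,0,0,0,0],[0,-2.5,0,0,0,0,0],[0,-3,0,0,0,0,0],[0,-3,0,0,0,0,0],[-1.2,0,-3.2,0,0,0,0],[-1.3,0,-3.2,0,0,0,0],[-1.3,0,-3.2,0,0,0,0],[-1.3,0,-3,0,0,0,0],[0,0,0,0,0,0,0]]]'; python3 st.py; python3 snap.py f wrist scene top;  python3 - <<'E'
import cv2,pickle
d=pickle.load(open("f.pkl","rb"))
a=d["top"]["image"][105:235,255:400,::-1]; cv2.imwrite("pics/f2_top.png",cv2.resize(a,None,fx=4.5,fy=4.5,interpolation=cv2.INTER_CUBIC))
a=d["scene"]["image"][150:282,295:435,::-1]; cv2.imwrite("pics/f2_scene.png",cv2.resize(a,None,fx=4.5,fy=4.5,interpolation=cv2.INTER_CUBIC))
E
```

```text
clock: 7.38
tool_pos: [0.5551, -0.1635, 0.1592]
orientation: [-90.0, 0.2, 7.7]
force: [0.2, 0.4, -0.1]
opening: 0.0004
t 7.3833 fixture mm [  -3.7 -143.9  159.2] ori [-89.98   0.15   7.71] F fix [ 0.3  0.3 -0.1] open 0.0004
```

View pics/f2_scene.png

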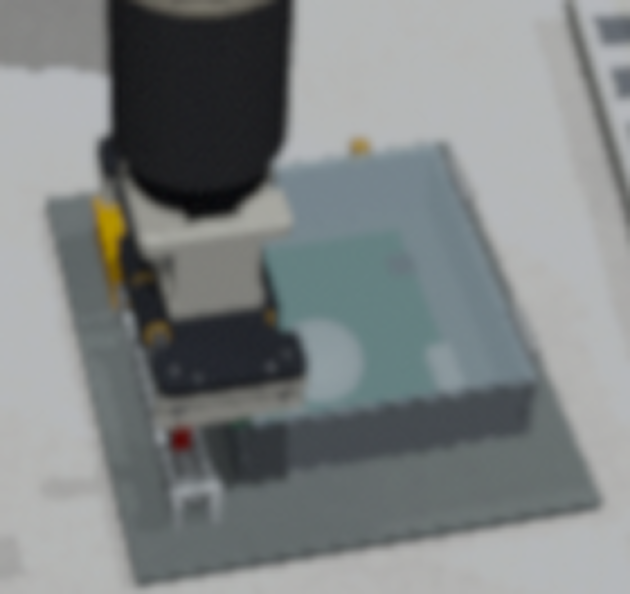

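View pics/f_wrist.png

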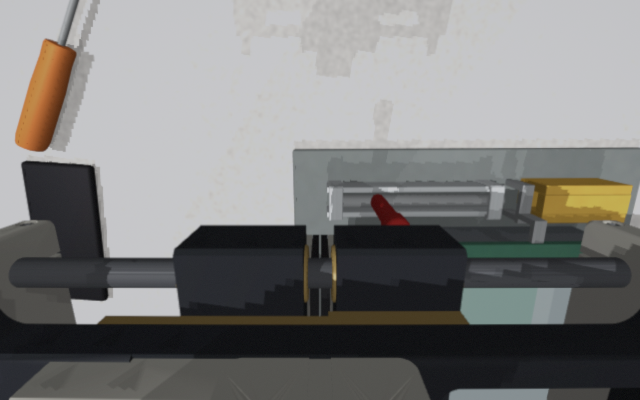

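Run:
```python
from h import *
d=pickle.load(open("f.pkl","rb"))["wrist"]; p=pickle.load(open("p.pkl","rb"))
o=d["obs"]; T=np.eye(4);T[:3,:3]=rot(o["orientation"]);T[:3,3]=o["tool_pos"]; T=T@d["mount"]
def pr(P): return proj(d,fix2w(p,P),T[:3,:3],T[:3,3])
L=[(-45,-170,12),(0,50,32),(0,-100,38),(0,-90,38),(0,-100,95),(0,-90,95),(0,-90,118),cov(0,110,198),(-45,170,12)]
print(pr(np.array(L,float)).round(1))
```

```text
[[291.9 148.6]
 [530.2 199.4]
 [368.5 201.4]
 [379.6 201.4]
 [380.1 220.6]
 [393.8 220.6]
 [401.7 231.1]
 [629.8 243.4]
 [649.1 148.1]]
```

```bash
python3 -m pendant '[[[0.2,2,0,0,0,0,0],[0.2,2.5,0,0,0,0,0],[0,2.5,0,0,0,0,0],[0,1.3,0,0,0,0,0],[0,0,0,0,0,0,0],[0,0,0.6,0,0,0,0],[0,0,0.6,0,0,0,0],[0,0,0,0,0,0,0]]]'; python3 st.py; python3 snap.py g wrist
```

```text
clock: 8.2
tool_pos: [0.561, -0.1459, 0.0779]
orientation: [-90.0, -0.1, 8.0]
force: [-0.1, -0.7, 0.4]
opening: 0.0001
t 8.2 fixture mm [   4.7 -127.3   77.9] ori [-90.01  -0.12   7.98] F fix [-0.2 -0.6  0.4] open 0.0001
```

View pics/g_wrist.png

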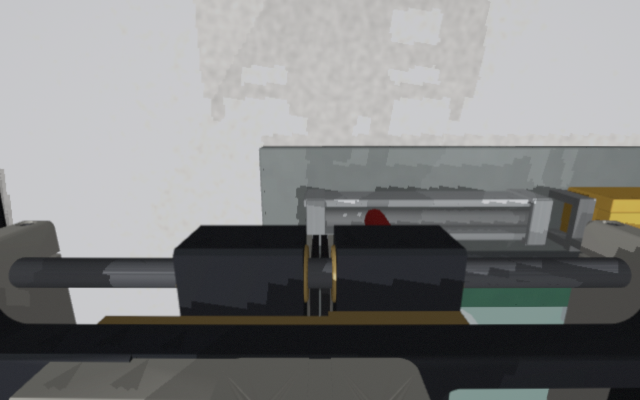

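```bash
python3 -m pendant '[[[-0.4,0,0.3,0,0,0,0],[0,0,0.3,0,0,0,0],[0,0,0.3,0,0,0,0],[0,0,0.3,0,0,0,0],[0,0,0,0,0,0,0]]]'; python3 st.py; python3 -m pendant '[[[0,0,0.3,0,0,0,0],[0,0,0.3,0,0,0,0]]]'; python3 st.py;python3 -m pendant '[[[0,0,0.3,0,0,0,0],[0,0,0.3,0,0,0,0]]]'; python3 st.py
```

```text
clock: 8.67
tool_pos: [0.5545, -0.136, 0.0769]
orientation: [-90.0, -0.0, 7.9]
force: [-0.1, -2.6, 1.2]
opening: 0.0005
t 8.6667 fixture mm [  -0.4 -116.6   76.9] ori [-9.004e+01 -1.000e-02  7.920e+00] F fix [-0.5 -2.6  1.2] open 0.0005
clock: 8.83
tool_pos: [0.5538, -0.1308, 0.0769]
orientation: [-90.1, 0.0, 7.9]
force: [-0.6, -6.3, 2.2]
opening: 0.0005
t 8.8333 fixture mm [  -0.5 -111.4   76.9] ori [-9.006e+01  1.000e-02  7.900e+00] F fix [-1.4 -6.1  2.2] open 0.0005
clock: 9.0
tool_pos: [0.5529, -0.1249, 0.0769]
orientation: [-90.1, 0.0, 7.9]
force: [0.1, -7.4, 2.7]
opening: 0.0005
t 9.0 fixture mm [  -0.5 -105.4   76.9] ori [-9.006e+01  1.000e-02  7.900e+00] F fix [-0.9 -7.4  2.7] open 0.0005
```

```bash
cat > ok.py <<'E'
# prints state, exit 1 if push force too high
import sys,numpy as np,pickle
from plant import ctrl
p=pickle.load(open("p.pkl","rb"));o=ctrl.get_obs()
c,s=np.cos(p[2]),np.sin(p[2]); f=o["force"]; v=o["tool_pos"]-np.array([p[0],p[1],0])
fy=-s*f[0]+c*f[1]; y=(-s*v[0]+c*v[1])*1000
print(round(o["clock"],2),"y",round(y,2),"x",round((c*v[0]+s*v[1])*1000,1),"z",round(v[2]*1000,1),"fy",round(fy,2)); sys.exit(0 if -fy<float(sys.argv[1]) else 1)
E
python3 -m pendant '[[[0,0,0.3,0,0,0,0],[0,0,0.3,0,0,0,0]]]' >/dev/null; python3 ok.py 9 && python3 -m pendant '[[[0,0,0.3,0,0,0,0],[0,0,0.3,0,0,0,0]]]' >/dev/null ; python3 ok.py 9 && python3 -m pendant '[[[0,0,0.2,0,0,0,0],[0,0,0.1,0,0,0,0],[0,0,0.1,0,0,0,0]]]'>/dev/null; python3 ok.py 9; python3 -m pendant '[[[0,0,0.1,0,0,0,0],[0,0,0.1,0,0,0,0]]]' >/dev/null; python3 ok.py 9
```

```text
9.17 y -99.36 x -0.5 z 76.9 fy -5.46
9.33 y -93.34 x -0.5 z 76.9 fy -6.41
9.58 y -89.12 x -0.5 z 76.9 fy -4.08
9.75 y -87.16 x -0.6 z 76.9 fy -4.62
```

```bash
python3 snap.py i scene
python3 ok.py 7.3 && python3 -m pendant '[[[0,0,0.1,0,0,0,0],[0,0,0.1,0,0,0,0]]]' >/dev/null && python3 ok.py 7.3 && python3 -m pendant '[[[0,0,0.1,0,0,0,0],[0,0,0.1,0,0,0,0]]]' >/dev/null && python3 ok.py 7.3 && python3 -m pendant '[[[0,0,0.1,0,0,0,0],[0,0,0.1,0,0,0,0]]]' >/dev/null && python3 ok.py 7.3 && python3 -m pendant '[[[0,0,0.1,0,0,0,0],[0,0,0.1,0,0,0,0]]]' >/dev/null && python3 ok.py 7.3 && python3 -m pendant '[[[0,0,0.1,0,0,0,0],[0,0,0.1,0,0,0,0]]]' >/dev/null && python3 ok.py 7.3 && python3 -m pendant '[[[0,0,0.1,0,0,0,0],[0,0,0.1,0,0,0,0]]]' >/dev/null && python3 ok.py 7.3
```

```text
9.8 y -87.01 x -0.5 z 76.9 fy -3.82
9.97 y -85.07 x -0.5 z 76.9 fy -4.7
10.13 y -83.04 x -0.6 z 76.8 fy -5.72
10.3 y -81.07 x -0.5 z 76.9 fy -4.63
10.47 y -79.06 x -0.5 z 76.9 fy -4.63
10.63 y -77.05 x -0.6 z 76.8 fy -5.19
10.8 y -75.04 x -0.6 z 76.9 fy -4.96
```

View pics/i_scene.png

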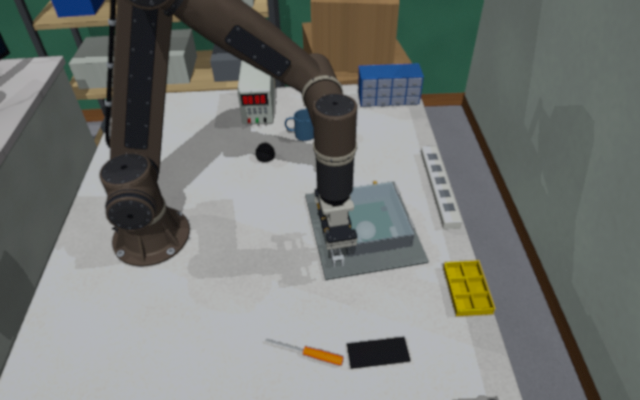

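The scene shows the gripper on the bolt rail (around 340,235) and the cover shut; I'll carry on with slow pushing.

```bash
python3 -m pendant '[[[0,0,0.1,0,0,0,0],[0,0,0.1,0,0,0,0]]]' >/dev/null && python3 ok.py 7.3 && python3 -m pendant '[[[0,0,0.1,0,0,0,0],[0,0,0.1,0,0,0,0]]]' >/dev/null && python3 ok.py 7.3 && python3 -m pendant '[[[0,0,0.1,0,0,0,0],[0,0,0.1,0,0,0,0]]]' >/dev/null && python3 ok.py 7.3 && python3 -m pendant '[[[0,0,0.1,0,0,0,0],[0,0,0.1,0,0,0,0]]]' >/dev/null && python3 ok.py 7.3 && python3 -m pendant '[[[0,0,0.1,0,0,0,0],[0,0,0.1,0,0,0,0]]]' >/dev/null && python3 ok.py 7.3 && python3 -m pendant '[[[0,0,0.1,0,0,0,0],[0,0,0.1,0,0,0,0]]]' >/dev/null && python3 ok.py 7.3
```

```text
10.97 y -73.03 x -0.6 z 76.8 fy -5.24
11.13 y -71.06 x -0.6 z 76.8 fy -4.85
11.3 y -69.51 x -0.6 z 77.0 fy -10.25
```

```bash
python3 -m pendant '[[[0,0,0,0,0,0,0]]]' >/dev/null; python3 ok.py 11.5 && python3 -m pendant '[[[0,0,0.05,0,0,0,0],[0,0,0,0,0,0,0]]]' >/dev/null && python3 ok.py 11.5 && python3 -m pendant '[[[0,0,0.05,0,0,0,0],[0,0,0,0,0,0,0]]]' >/dev/null && python3 ok.py 11.5
```

```text
11.38 y -69.52 x -0.6 z 76.9 fy -8.9
11.55 y -69.32 x -0.6 z 76.9 fy -10.49
11.72 y -69.01 x -0.7 z 76.9 fy -11.42
```

```bash
python3 -m pendant '[[[0,0,0.05,0,0,0,0],[0,0,0,0,0,0,0]]]' >/dev/null ; python3 ok.py 14 && python3 -m pendant '[[[0,0,0.05,0,0,0,0],[0,0,0,0,0,0,0]]]' >/dev/null && python3 ok.py 14 ; python3 -m pendant '[[[0,0,0,0,0,0,0]]]' >/dev/null; python3 ok.py 14
```

```text
11.88 y -68.72 x -0.6 z 77.0 fy -12.47
12.05 y -68.45 x -0.7 z 77.0 fy -13.5
12.13 y -68.44 x -0.7 z 77.0 fy -12.36
```

```bash
python3 -m pendant '[[[0,0,-0.1,0,0,0,0],[0,0,-0.2,0,0,0,0],[0,0,-0.4,0,0,0,0],[0,0,-0.8,0,0,0,0],[0,0,-1.0,0,0,0,0],[0,0,0,0,0,0,0]]]'; python3 st.py;python3 -m pendant '[[[0,-2,-0.5,0,0,0,0],[0,-3,0,0,0,0,0],[0,-3.5,0,0,0,0,0],[0,-3.5,0,0,0,0,0],[-2,-1,-3.5,0,0,0,0],[-2,0,-3.5,0,0,0,0],[-2,0,-3.5,0,0,0,0],[-2,0,-3.5,0,0,0,0],[-2,0,-3.5,0,0,0,0],[-1,0,-3,0,0,0,0],[0,0,-1.5,0,0,0,0],[0,0,0,0,0,0,0]]]'; python3 snap.py j wrist scene top;  python3 - <<'E'
import cv2,pickle
d=pickle.load(open("j.pkl","rb"))
a=d["top"]["image"][105:235,255:400,::-1]; cv2.imwrite("pics/j2_top.png",cv2.resize(a,None,fx=4.5,fy=4.5,interpolation=cv2.INTER_CUBIC))
a=d["scene"]["image"][150:282,295:435,::-1]; cv2.imwrite("pics/j2_scene.png",cv2.resize(a,None,fx=4.5,fy=4.5,interpolation=cv2.INTER_CUBIC))
E
```

```text
clock: 12.63
tool_pos: [0.5514, -0.1125, 0.0764]
orientation: [-90.0, 0.0, 7.9]
force: [0.5, -0.7, -0.0]
opening: 0.0002
t 12.6333 fixture mm [ -0.3 -92.9  76.4] ori [-90.     0.     7.88] F fix [ 0.4 -0.8 -0. ] open 0.0002
clock: 13.63
tool_pos: [0.4727, -0.3522, 0.2061]
orientation: [-90.0, 0.0, 7.7]
force: [0.2, 0.9, -0.1]
opening: 0.0005
```

View pics/j2_scene.png

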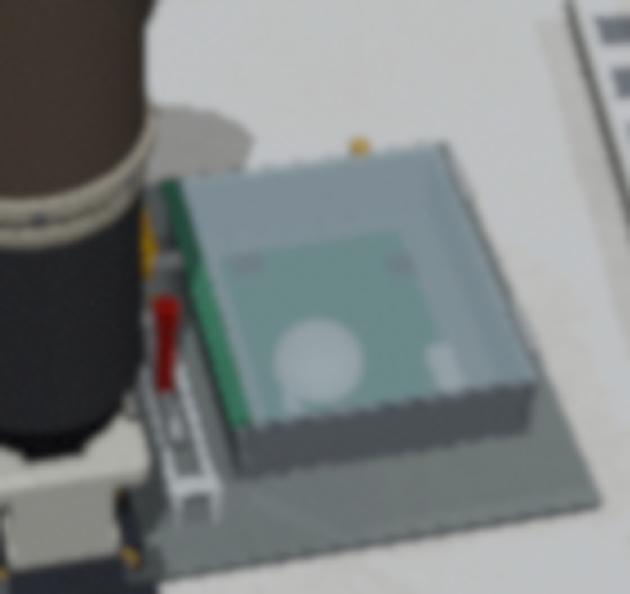

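View pics/j2_top.png

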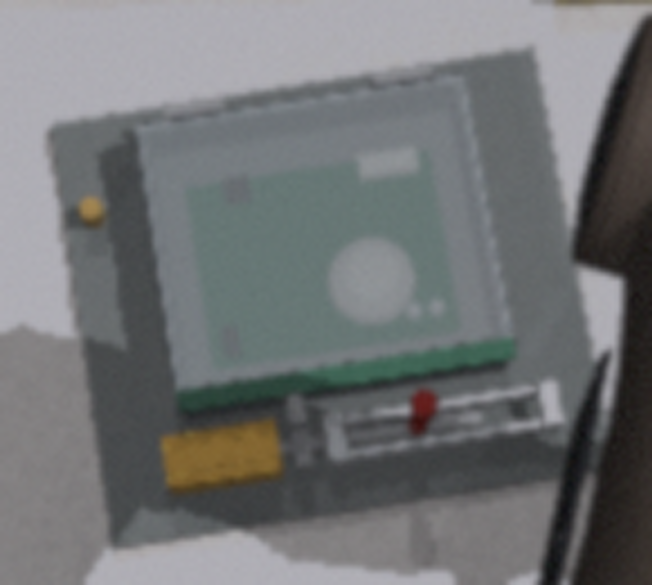

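View pics/j_top.png

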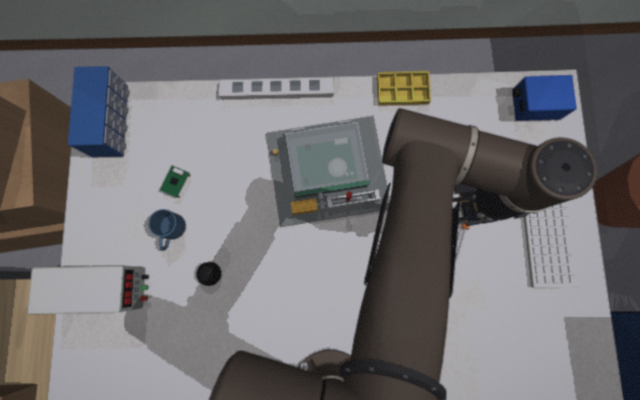

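Run:
```python
from h import *
d=pickle.load(open("j.pkl","rb")); p=pickle.load(open("p.pkl","rb"))
px=lambda v,o:np.array([(a+.5)/4.5-.5+q for a,q in zip(v,o)])
for n,v,o in [("top",(424,403),(255,105)),("scene",(167,305),(295,150))]:
    best=min(range(0,90),key=lambda t:np.linalg.norm(proj(d[n],fix2w(p,(0.,-100+t,112)))[0]-px(v,o)))
    print(n,best)
print(proj(d["top"],fix2w(p,np.array([cov(0,110),cov(0,-110)])))*1.0)
from plant import ctrl
o=ctrl.get_obs();print(o["clock"],o["qvel"].round(2)); print(ctrl.close_job())
```

```text
top 57
scene 60
[[293.69528689 193.78737463]
 [368.97004651 181.96547488]]
13.7833 [ 1.19 -0.66 -0.4   0.06  0.12 -0.01]
the job is handed in; nothing more can be done
None
```

I shut the clear cover, pushed the bolt home onto the stop, let go and handed the job in at about 13.8 s of the 56 s allowed.

- **Cover:** I pressed the front edge down with the shut fingers until it met the hard stop, at about 7 N. The final top and scene pictures show it lying flat on the tray, with the staple round the bolt's line.
- **Bolt:** I pushed the handle slowly with the shut fingers, at about 5 N while it slid. It then met a springy rise at about 58 mm of travel. I held it at about 12–13.5 N on the handle, which is roughly 9 N on the stop, inside the 5–18 N window.
- **Release:** I backed off and moved clear. The tool force was back to about zero. The handle reads 57 mm of travel in the top picture and 60 mm in the scene picture, consistent with resting on the stop. The resting force of the bolt on the stop can't be measured directly.
- **Other things:** In the final top picture the mug, dome, spare board, standoff and sensor are where they were. The arm hid the screwdriver and handset there, so I did not recheck those two after the last retreat. The gripper stayed well above them.
- **Disagreements:** My fit of the box's position was 1–2 pixels off in places, about 2 mm. The finger met the cover at a height of 70 mm rather than 74 mm, most likely because it was on the clear panel just behind the green bar.

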